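# Let a spool into the empty tray

### The job

Two spool dispensers stand on the desk; one of their catch trays already has its thread spool, the other is empty. With the fingers, press down the paddle of the dispenser whose tray is empty so that its gate lifts, keep it down until the spool has rolled into the tray, then let the paddle come up so that the gate closes again. Do not touch the spools, leave the other dispenser shut, and do not disturb the things standing around.

Things in the scene. Friction and masses are not known exactly. Their poses are not given: they have to be found in the camera images.
- dispenser_a: spool dispenser whose tray is empty: pale wood, 300 x 80 x 112 mm, fixed. Origin: underside, lane centre, below the gate; +x downhill along the lane to its tray (roughly robot's left), y across, z up. Grey ramp, 58 wide, falls from x -110 (58 high) to x +50 mm. A rocking lever pivots 95 mm up between posts (112 high) at x -85; its downhill arm carries the gate (50 mm wide, at x 0), its uphill arm a paddle.
- dispenser_b: spool dispenser whose tray holds a spool: pale wood, 300 x 80 x 112 mm, fixed. Origin: underside, lane centre, below the gate; +x downhill along the lane to its tray (roughly robot's left), y across, z up. Grey ramp, 58 wide, falls from x -110 (58 high) to x +50 mm. A rocking lever pivots 95 mm up between posts (112 high) at x -85; its downhill arm carries the gate (50 mm wide, at x 0), its uphill arm a paddle.
- dispenser_a_tray (a point): centre of the floor of dispenser_a's catch tray, empty at the start: level, 8 mm above the desk, 100 mm long (x +50 to +150 mm in dispenser_a's frame), 58 mm wide inside, walls 34 mm high
- dispenser_b_tray (a point): centre of the floor of dispenser_b's catch tray, with a spool in it at the start: level, 8 mm above the desk, 100 mm long (x +50 to +150 mm in dispenser_b's frame), 58 mm wide inside, walls 34 mm high
- paddle_a (a point): grey pressing paddle, 46 x 44 x 8 mm, at the uphill end of dispenser_a's rocking lever. Origin at the centre of its top face, 106 mm above the desk at rest, 90 mm from the pivot; axes as dispenser_a's while at rest. Pressed down it swings on an arc, sinking about 37 mm at the stop, and nothing stands under it but the desk.
- paddle_b (a point): grey pressing paddle, 46 x 44 x 8 mm, at the uphill end of dispenser_b's rocking lever. Origin at the centre of its top face, 106 mm above the desk at rest, 90 mm from the pivot; axes as dispenser_b's while at rest. Pressed down it swings on an arc, sinking about 37 mm at the stop, and nothing stands under it but the desk.
- rocker_a (a joint): rocking lever of dispenser_a: 0 = at rest, gate down; grows as the paddle is pressed; stop at 0.42 rad. From about 0.3 rad a spool passes freely under the gate. A light spring brings it back when let go; full stroke takes about 3 to 4 N at the paddle.
- rocker_b (a joint): rocking lever of dispenser_b: 0 = at rest, gate down; grows as the paddle is pressed; stop at 0.42 rad. From about 0.3 rad a spool passes freely under the gate. A light spring brings it back when let go; full stroke takes about 3 to 4 N at the paddle.
- spool_a_center (a point): centre of a thread spool (29 mm diameter, 50 mm long, 25 g, flanged, lying on its side across the lane so that it rolls downhill), waiting behind the gate of dispenser_a; let go, it rolls into the tray in about a second and comes to rest there
- spool_b_center (a point): centre of a thread spool (29 mm diameter, 50 mm long, 25 g, flanged, lying on its side across the lane so that it rolls downhill), waiting behind the gate of dispenser_b; must stay there
- spool_c_center (a point): centre of a thread spool (29 mm diameter, 50 mm long, 25 g, flanged, lying on its side across the lane so that it rolls downhill), already lying in the tray of dispenser_b; must stay there
- tape_roll: bystander: roll of brown packing tape, 92 x 90 x 48 mm, lying flat; origin at the centre of its underside
- jar: bystander: small white jar with a black lid, 44 mm diameter, 35 mm high, standing; origin at the centre of its underside
- glue_bottle: bystander: small upright glue bottle with a dark nozzle, 35 mm diameter, 112 mm high; origin at the centre of its underside
- spool_a: the thread spool of spool_a_center; origin at the centre of one end face, z along its axis
- spool_b: the thread spool of spool_b_center; origin at the centre of one end face, z along its axis
- spool_c: the thread spool of spool_c_center; origin at the centre of one end face, z along its axis
Not all that is in view belongs to the job. What is shaped like the spool_a but yellow is not meant.

How it is judged (in metres and radians):
On the way, in this order (a step that is already met when the one before it is completed fails the run):
1. the fingers press the paddle of the empty-tray dispenser down and its gate lifts (value of joint rocker_a above 0.15 rad and contact force between the fingers and rocker_a above 0.3 N and distance between the grasp point and paddle_a below 0.1 m), for 0.05 s.
2. the waiting spool has rolled into the tray while the gate is still up (x of spool_a_center in the frame of dispenser_a between 0.05 and 0.155 m and y of spool_a_center in the frame of dispenser_a between -0.031 and 0.031 m and z of spool_a_center in the frame of dispenser_a between 0.012 and 0.034 m and value of joint rocker_a above 0.15 rad), for 0.1 s.
At the end, for the whole second after the job is handed in: The released spool lies at rest (under 0.03 m/s) in the tray that was empty, both gates are shut again (levers under 0.05 rad), the other dispenser's spool still waits behind its gate and the third spool still lies in its tray (x of spool_a_center in the frame of dispenser_a between 0.05 and 0.155 m and y of spool_a_center in the frame of dispenser_a between -0.031 and 0.031 m and z of spool_a_center in the frame of dispenser_a between 0.012 and 0.034 m and linear speed of spool_a below 0.03 m/s and value of joint each of rocker_a, rocker_b below 0.05 rad and x of spool_b_center in the frame of dispenser_b between -0.12 and -0.005 m and y of spool_b_center in the frame of dispenser_b between -0.031 and 0.031 m and z of spool_b_center in the frame of dispenser_b between 0.03 and 0.085 m and x of spool_c_center in the frame of dispenser_b between 0.05 and 0.155 m and y of spool_c_center in the frame of dispenser_b between -0.031 and 0.031 m and z of spool_c_center in the frame of dispenser_b between 0.012 and 0.034 m); the robot touches nothing.
It fails at once if a spool is touched by the robot (contact force between any of the fingers, the arm and spool_a above 0.3 N or contact force between any of the fingers, the arm and spool_b above 0.3 N or contact force between any of the fingers, the arm and spool_c above 0.3 N).
It fails at once if a spool is lifted off its lane (height (world z) of any of spool_a_center, spool_b_center, spool_c_center above 0.1 m).
It fails at once if the gate of the other dispenser is opened (value of joint rocker_b above 0.1 rad).
It fails at once if a bystander is moved more than 25 mm (distance of any of tape_roll, jar, glue_bottle from where it was at the start of the episode above 0.025 m).
It also fails if it takes over 32 s, if anything falls off the work surface, if the arm or the gripper's body presses on something with over 40 N, if the wrist force passes 120 N, or if a joint passes its speed limit or range.

### The arm

A 6-joint arm with a two-finger parallel gripper is mounted at the origin on a cart in front of the work surface, level with it; the furniture and walls round the work are solid. World frame = base frame: x ahead of the robot, y to its left, z up, the work surface at z = 0. Lengths are in m, angles in degrees, forces in N, time in s.
With the tool pointing down it reaches from about 0.375 to 0.825 m from the base axis. Payload 5.5 kg.
Tool frame: the origin (TCP) lies at the very end of the fingers, on their centre line; the grasp point (between the pads) lies 19 mm behind it; z points along the fingers, y is the direction in which the jaws open and shut (so a half turn about z gives the same grasp; the last joint's range is limited). The gripper opens to 85 mm and grips with 20 to 120 N. Pads are 22 mm wide; open, the fingers measure 114 mm over their backs; the gripper's body (76 mm by 85 mm) begins 54 mm behind the grasp point. The pads swing forward as they close: fully open they stand 13 mm farther back than shut.
Start: joints at [-69.213, 17.962, -2.699, 69.339, 0, 90], TCP at [0.213, -0.561, 0.231] pointing down, gripper open.
Joint ranges: [-152.73, 152.73], [-39.44, 99.34], [-58.76, 71.6], [-118.89, 123.64], [-81.53, 83.1], [-180, 180]. Speed limits (degrees/s): [136.94, 136.94, 172.46, 180, 180, 180].

### API

Orientations are given as [roll, pitch, yaw] about the fixed x, y, z axes, in that order (R = Rz(yaw) Ry(pitch) Rx(roll)).
In Python, from station import robot gives the robot as it stands.
- The arm moves only by the shell command python3 -m inch 'ROWS' [OPENING] [FORCE]. ROWS is text: rows parted by semicolons, each of 4 numbers parted by spaces: the shift along the tool's x, y, z in cm, then the turn about the tool's z in degrees. A call has 1 to 12 rows; each row shifts and turns the pose as measured when the row begins, along the tool's axes as they then stand; what a row does not reach is not made up. A row lasts 1/8 s, in which the tool goes at most 62.5 mm and 10.7 degrees, less where a joint would pass 70% of its speed; a pose out of reach is approached as far as the arm can. A call is refused whole if a number of a shift passes 6.25 or a number of a turn 10.7, either way. A call with a gripper value outside its range is refused whole. OPENING is the closure in counts, from 0 (fully open) to 255 (shut), set as the call begins (- or left out, the last holds). The fingers move at their own pace and stop on an object; FORCE is the grip in N (left out, the last holds). Time passes only in rows, so rows that do not move let the fingers close. It gives the time, the measured TCP pose, the force and the opening at its end, in the units of the state.
- robot.get_obs(): the state, without advancing time (a new reading comes with each control period).
- robot.get_image(name): name is "side" or "top" or "wrist"; returns a dict with "color" (480x640x3 uint8, red, green, blue), "camera_matrix" (3x3 intrinsics, pixels), "rvec" (rotation vector, rad) and "tvec" (3), from world to camera coordinates, as OpenCV has them. Camera axes: x right, y down, z forward; pixel columns grow to the right and rows downward; lengths in m; the calibration is good to about 2 mm. A picture is of the moment at which its call begins. There is no depth.
- robot.finish_job(): hands the job in, once; it reports no verdict.
The state is a dict: "time_s": time; "joint_pos": joint angles; "dq": joint speeds; "effort": joint torques, N m; "eef_pos": TCP position; "ee_rot": TCP orientation; "wrist_force": force on the tool from outside, world axes, zero at the start; "wrist_torque": the same for the moment, N m; "finger_gap": opening from 0.0 (shut) to 1.0 (fully open).
Only numpy, scipy, OpenCV 4.12 (cv2) and the standard library are available. Lean on these libraries where they do the work, as an engineer would, in place of code of your own. Each camera call takes 0.05 s, during which the arm holds its last target.

## Working session

There is one attempt and no reset: what is moved stays moved. The work goes in short steps, Python scripts to look and compute and a shell command to move; the robot and the scene stay as the last step left them, time stands still between calls to the robot, and variables do not carry over. Pictures are saved under pics/ and viewed, and the job is handed in when it is done.

```bash
mkdir -p pics; python3 - <<'E'
from station import robot
import cv2
o=robot.get_obs(); print({k:o[k] for k in("time_s","eef_pos","ee_rot","finger_gap")})
for n in("side","top","wrist"):
    i=robot.get_image(n); cv2.imwrite(f"pics/{n}0.png",i["color"][:,:,::-1])
    print(n,i["camera_matrix"].tolist(),i["rvec"],i["tvec"])
E
```

```text
{'time_s': 0.0, 'eef_pos': array([ 0.21271321, -0.56044118,  0.23046401]), 'ee_rot': array([-1.79907663e+02,  1.36013770e-03,  2.07867451e+01]), 'finger_gap': 0.9979987304883959}
side [[543.456997425759, 0.0, 320.7130981253713], [0.0, 543.456997425759, 237.36124176210706], [0.0, 0.0, 1.0]] [ 1.975096   -0.28108934  0.1650892 ] [-0.5635615   0.09097517  1.11787634]
top [[592.2083119880124, 0.0, 318.9139075417576], [0.0, 592.2083119880124, 250.2559273467396], [0.0, 0.0, 1.0]] [ 2.16795214 -2.16649699  0.11055609] [-0.11865386  0.55301358  1.08870793]
wrist [[333.0970429759085, 0.0, 316.6023354683618], [0.0, 333.0970429759085, 236.8564983948403], [0.0, 0.0, 1.0]] [-2.37174218  1.63666417  0.25029292] [-0.6006668  -0.03887216  0.37928554]
```

View pics/top0.png

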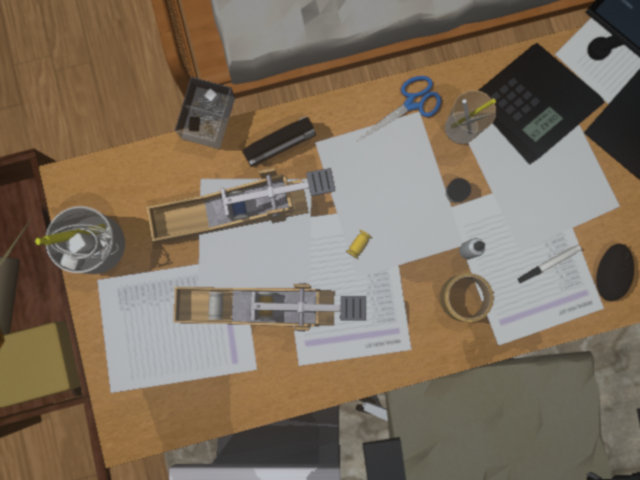

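View pics/side0.png

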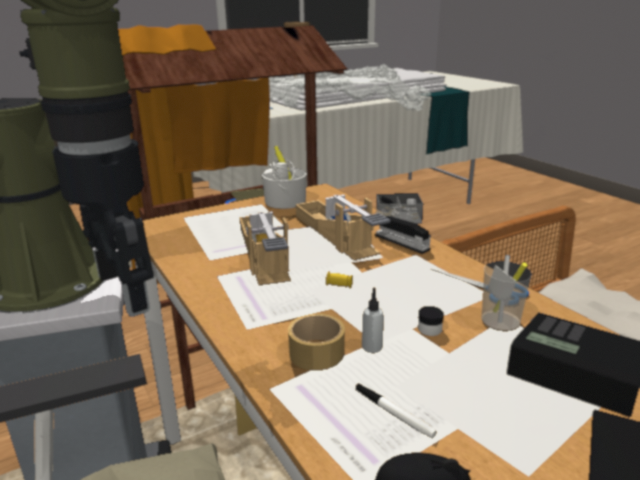

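```bash
cat >h.py <<'E'
import numpy as np, cv2
def ray(img,uv):
    R=cv2.Rodrigues(np.array(img["rvec"]))[0]; t=np.array(img["tvec"]).ravel()
    K=img["camera_matrix"]; d=R.T@(np.linalg.inv(K)@np.array([uv[0],uv[1],1.]))
    return -R.T@t,d/np.linalg.norm(d)
def onz(img,uv,z):
    c,d=ray(img,uv); return c+d*(z-c[2])/d[2]
E
python3 - <<'E'
from station import robot
from h import *
i=cv2.imread("pics/top0.png")
a=cv2.resize(i[155:335,140:380],None,fx=3.3,fy=3.3,interpolation=cv2.INTER_CUBIC); cv2.imwrite("pics/topz.png",a)
im=robot.get_image("top")
# grey dark paddle mask
h=cv2.cvtColor(i,cv2.COLOR_BGR2HSV)
m=((h[:,:,2]<125)&(h[:,:,1]<60)).astype('uint8')
m[:,:290]=0;m[:,380:]=0;m[:165]=0;m[330:]=0
n,l,s,c=cv2.connectedComponentsWithStats(m)
for k in range(1,n):
    if s[k,4]>60: print(s[k],c[k],onz(im,c[k],.106),cv2.minAreaRect(np.argwhere(l==k)[:,::-1].astype('float32')))
# dispenser tray end corners, post
for nm,p in (("A tray",(152,223)),("A end",(283,190)),("B tray",(177,305)),("B end",(338,307))): print(nm,onz(im,p,.05))
for nm,p in (("jar",(458,190)),("glue",(473,247)),("tape",(468,298))): print(nm,onz(im,p,.04))
E
```

```text
[306 168  29  28 596] [320.37583893 181.58892617] [ 0.66770046 -0.12093266  0.106     ] ((320.326904296875, 181.6346435546875), (24.122283935546875, 25.102861404418945), 78.69007110595703)
[300 288  35  15  81] [310.65432099 292.79012346] [ 0.47051463 -0.10409508  0.106     ] ((317.0, 295.0), (14.0, 34.0), 90.0)
[340 296  26  24 606] [352.86963696 307.59075908] [ 0.44490149 -0.17750812  0.106     ] ((352.5, 307.5), (23.0, 25.0), 90.0)
[301 311  15  15  72] [306.02777778 315.36111111] [ 0.43141704 -0.0961518   0.106     ] ((308.0, 318.0), (14.0, 14.0), 90.0)
A tray [0.60166449 0.19222238 0.05      ]
A end [ 0.66414128 -0.05106165  0.05      ]
B tray [0.44979675 0.14180611 0.05      ]
B end [ 0.44636782 -0.15336899  0.05      ]
jar [ 0.66635035 -0.38061193  0.04      ]
glue [ 0.55818683 -0.40606522  0.04      ]
tape [ 0.4632148  -0.39432874  0.04      ]
```

View pics/topz.png

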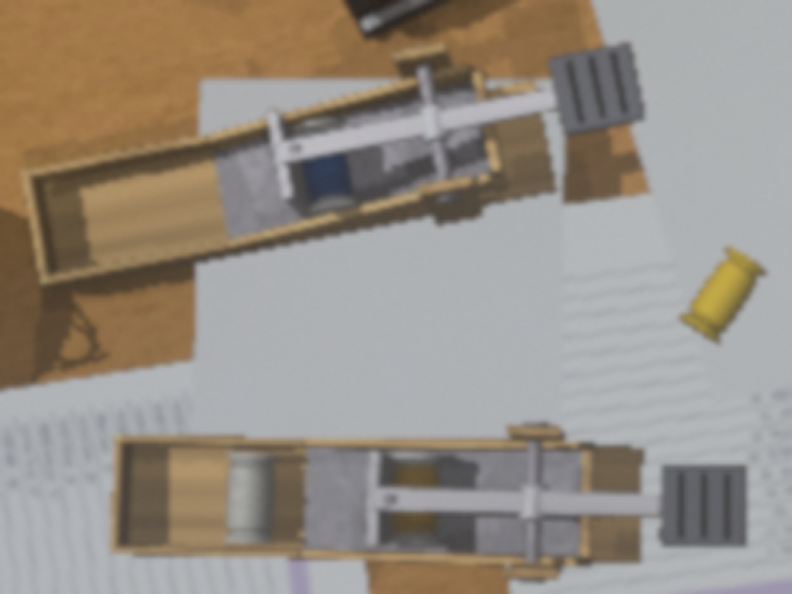

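View pics/wrist0.png

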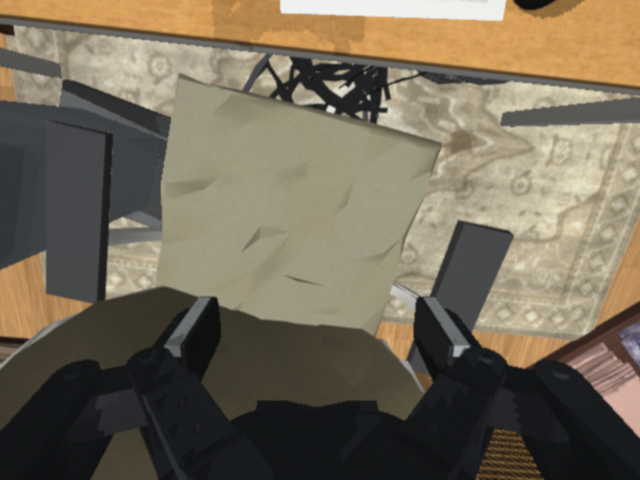

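Top view: the far dispenser (zoom around (120,220)) has an empty tray, so it is A. Its paddle is at pixel (320,182), which gives (0.668, -0.121). The near tray holds a light spool at (215,305), so that one is B. Glue, jar and tape are around (465,190–300), below my path. I'm shutting the fingers and moving over paddle A.

```bash
python3 -m inch '5 -2.1 0 0;5 -2.1 0 0;5 -2.1 0 0;5 -2.1 0 0;5 -2.1 0 0;5 -2.1 0 0;5 -2.1 0 0;5 -2.1 0 0;5 -2.1 0 0;5 -2.1 0 0;3 -1.5 0 0;0 0 0 0' 255 20
python3 - <<'E'
from station import robot
from h import *
from scipy.spatial.transform import Rotation as Ro
o=robot.get_obs();print(o["time_s"],o["eef_pos"],o["ee_rot"],o["finger_gap"],o["wrist_force"])
R=Ro.from_euler("xyz",o["ee_rot"],degrees=True).as_matrix()
print(R.T@(np.array([.669,-.122,.15])-o["eef_pos"])*100)
E
```

```text
time_s: 1.7
eef_pos: [0.6415, -0.1505, 0.2277]
ee_rot: [-179.9, 0.1, 20.6]
wrist_force: [-0.7, 0.0, 0.6]
finger_gap: 0.002
1.7 [ 0.64145087 -0.15053048  0.22774272] [-1.79909171e+02  7.00433431e-02  2.06056981e+01] 0.0016252682094198283 [-0.68425828  0.03242812  0.60875287]
[ 3.59225386 -1.68865433  7.77257324]
```

```bash
python3 -m inch '1.8 -0.8 2 0;1.8 -0.8 3 0;0 0 2.5 0;0 0 0 0'
python3 - <<'E'
from station import robot
from h import *
from scipy.spatial.transform import Rotation as Ro
o=robot.get_obs();print(o["eef_pos"],o["wrist_force"])
R=Ro.from_euler("xyz",o["ee_rot"],degrees=True).as_matrix()
print(R.T@(np.array([.669,-.122,.115])-o["eef_pos"])*100)
for n in("side","top","wrist"):
    i=robot.get_image(n); cv2.imwrite(f"pics/{n}1.png",i["color"][:,:,::-1])
    r,t=i["rvec"],i["tvec"]
    print(n,cv2.projectPoints(np.array([o["eef_pos"],[.668,-.121,.106]]),r,t,i["camera_matrix"],None)[0].reshape(-1,2))
a=cv2.imread("pics/side1.png")[170:300,220:420]; b=cv2.imread("pics/top1.png")[130:260,220:420]
cv2.imwrite("pics/c1.png",np.vstack([cv2.resize(x,(450,292),interpolation=2) for x in(a,b)]))
E
```

```text
time_s: 2.2
eef_pos: [0.6689, -0.1226, 0.1467]
ee_rot: [-179.8, 0.2, 20.4]
wrist_force: [-0.2, -0.4, 0.3]
finger_gap: 0.002
[ 0.66885642 -0.12258339  0.14671115] [-0.22884916 -0.35775157  0.32580321]
[ 0.04578388 -0.03990451  3.17110261]
side [[375.23375805 200.03181418]
 [374.01132791 218.23907734]]
top [[321.35760599 175.70807823]
 [320.41382403 181.42328991]]
wrist [[312.01277393 299.21403733]
 [309.92319022 267.43662228]]
```

View pics/c1.png

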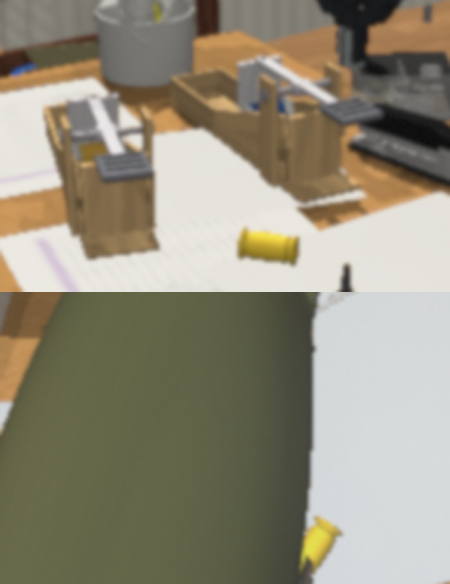

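View pics/wrist1.png

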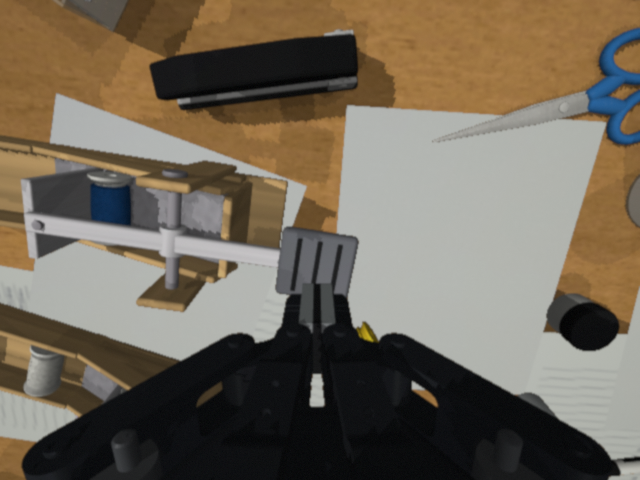

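Wrist view: shut fingertips sit just above paddle A (paddle centre about (317,262), predicted (310,267), so a few mm off uphill). The side view agrees, with the paddle at (376,219). I'm nudging uphill and pressing.

```bash
python3 -m inch '0.2 0.3 1.5 0;0 0 1.5 0;0 0 1 0;0 0 1 0;0 0 1 0;0 0 0.7 0;0 0 0 0'
python3 - <<'E'
from station import robot
from h import *
o=robot.get_obs();print(o["time_s"],o["eef_pos"],o["wrist_force"])
for n in("side","wrist"):
    i=robot.get_image(n); cv2.imwrite(f"pics/{n}2.png",i["color"][:,:,::-1])
a=cv2.imread("pics/side2.png")[170:300,220:420]; b=cv2.imread("pics/wrist2.png")
cv2.imwrite("pics/c2.png",np.vstack([cv2.resize(x,(420,290),interpolation=2) for x in(a,b)]))
E
```

```text
time_s: 3.22
eef_pos: [0.6765, -0.1266, 0.0822]
ee_rot: [179.8, -0.3, 20.4]
wrist_force: [-0.0, -0.6, 2.6]
finger_gap: 0.002
3.225 [ 0.67646282 -0.12662924  0.08218477] [-0.02164636 -0.57859383  2.64750322]
```

View pics/c2.png

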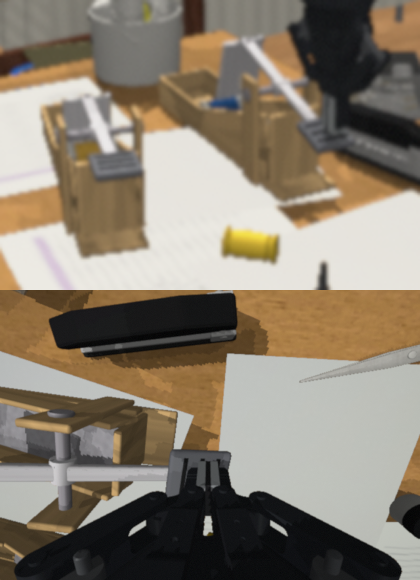

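The paddle is down with about 2.6 N on it, the gate is up and the blue spool is moving. I'll press a little further and wait.

```bash
python3 -m inch '0 0 0.5 0;0 0 0.4 0;0 0 0 0;0 0 0 0;0 0 0 0;0 0 0 0;0 0 0 0;0 0 0 0'
python3 - <<'E'
from station import robot
from h import *
for n in("side","top","wrist"):
    i=robot.get_image(n); cv2.imwrite(f"pics/{n}3.png",i["color"][:,:,::-1])
a=cv2.imread("pics/side3.png")[170:300,220:420]; b=cv2.imread("pics/wrist3.png");c=cv2.imread("pics/top3.png")
cv2.imwrite("pics/c3.png",np.vstack([cv2.resize(x,(420,290),interpolation=2) for x in(a,c)]));cv2.imwrite("pics/w3.png",b)
E
```

```text
time_s: 4.32
eef_pos: [0.6771, -0.1265, 0.0746]
ee_rot: [179.8, -0.4, 20.4]
wrist_force: [-0.7, 1.1, 2.8]
finger_gap: 0.002
```

View pics/c3.png

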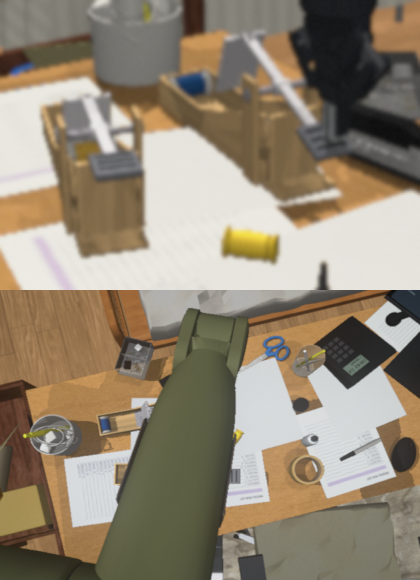

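View pics/w3.png

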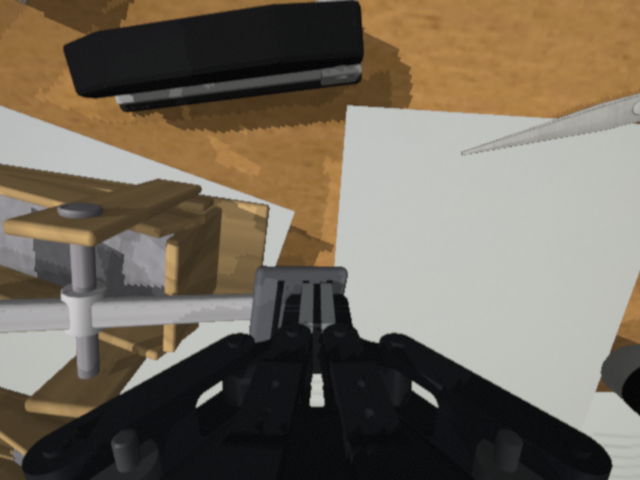

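The spool is in the tray (blue at (195,82) in the side crop) and the gate is still up. I'll hold for another second, then check that it has settled.

```bash
python3 -m inch '0 0 0 0;0 0 0 0;0 0 0 0;0 0 0 0;0 0 0 0;0 0 0 0;0 0 0 0;0 0 0 0'
python3 - <<'E'
from station import robot
from h import *
i=robot.get_image("side"); cv2.imwrite("pics/side4.png",i["color"][:,:,::-1])
j=robot.get_image("top"); cv2.imwrite("pics/top4.png",j["color"][:,:,::-1])
for n in("side3","side4","top3","top4"):
    h=cv2.cvtColor(cv2.imread(f"pics/{n}.png"),cv2.COLOR_BGR2HSV)
    m=cv2.inRange(h,(100,110,40),(125,255,255)); 
    if n[0]=='s': m[:170]=0;m[300:]=0;m[:,:280]=0
    else: m[:160]=0;m[260:]=0;m[:,:140]=0;m[:,300:]=0
    p=np.argwhere(m)[:,::-1]; c=p.mean(0); print(n,len(p),c, onz(i if n[0]=='s' else j,c,.024))
E
```

```text
time_s: 5.48
eef_pos: [0.6771, -0.1265, 0.0746]
ee_rot: [179.8, -0.4, 20.4]
wrist_force: [-0.8, 1.1, 3.1]
finger_gap: -0.001
side3 75 [311.16       207.26666667] [0.61296411 0.18820879 0.024     ]
side4 75 [311.16       207.26666667] [0.61296411 0.18820879 0.024     ]
top3 133 [158.56390977 222.38345865] [0.60677701 0.18720564 0.024     ]
top4 132 [158.5530303 222.4469697] [0.60665477 0.18722285 0.024     ]
```

The spool has stopped against the tray's far end and doesn't move between the two pictures. Releasing the paddle straight up.

```bash
python3 -m inch '0 0 -0.7 0;0 0 -1 0;0 0 -1 0;0 0 -1 0;0 0 -1.5 0;0 0 -3 0;0 0 -5 0;-2.5 1 -5 0;-5 2.1 0 0;-5 2.1 0 0;-5 2.1 0 0;-5 2.1 0 0'
python3 -m inch '-5 2.1 0 0;-5 2.1 0 0;-5 2.1 0 0;-5 2.1 0 0;0 0 0 0;0 0 0 0'
python3 - <<'E'
from station import robot
from h import *
o=robot.get_obs();print(o["time_s"],o["eef_pos"],o["wrist_force"])
for n in("side","top"):
    i=robot.get_image(n); cv2.imwrite(f"pics/{n}5.png",i["color"][:,:,::-1])
a=cv2.imread("pics/side5.png")[170:360,220:460]; b=cv2.imread("pics/top5.png")[140:340,140:500]
cv2.imwrite("pics/c5.png",np.vstack([cv2.resize(x,(520,295),interpolation=2) for x in(a,b)]))
E
```

```text
time_s: 7.08
eef_pos: [0.4956, -0.2943, 0.2683]
ee_rot: [179.6, -0.6, 20.8]
wrist_force: [0.2, -0.7, -0.5]
finger_gap: 0.001
time_s: 7.82
eef_pos: [0.3305, -0.4493, 0.2717]
ee_rot: [179.4, -0.7, 20.6]
wrist_force: [0.4, 0.7, 0.1]
finger_gap: 0.002
7.825 [ 0.33046807 -0.44929691  0.27174842] [0.43970107 0.6610641  0.05337217]
```

View pics/c5.png

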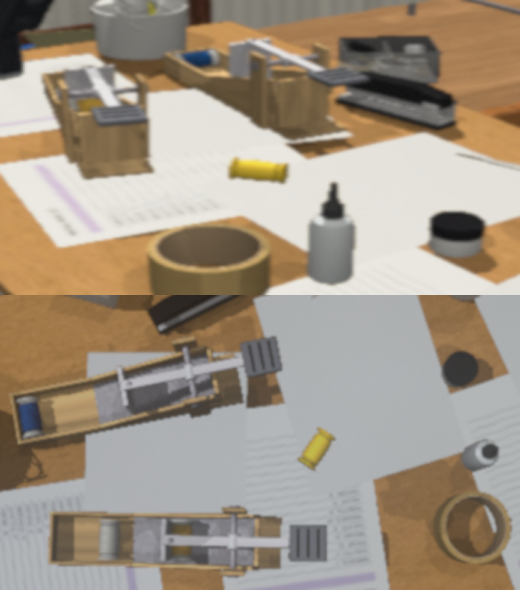

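Both gates are down and the blue spool lies in tray A (crop (30,417)). B's two spools and the bystanders are where they were, and the arm is clear.

```bash
python3 - <<'E'
from station import robot
print(robot.finish_job())
E
```

```text
the job is handed in; nothing more can be done
None
```

I released the spool from dispenser A, the far one, into its empty tray and handed the job in at about 8 s of the 32 s allowed. No verdict was reported.

I pressed paddle A with shut fingers down to z = 0.075 m, with about 3 N on it. I held it for about two seconds until the blue spool had rolled in, then let the paddle come up and moved the arm clear.

**Spool:** two pictures about 1 s apart show it at the same place, lying against the far wall of the tray. The side and top views agree on its position to about 6 mm.

**Last pictures:** by eye, both gates are down, dispenser B's two spools are in place, and the tape roll, jar and glue bottle are unmoved. I did not measure these.

**One deviation:** while pressing, the fingers ended about 8 mm off the paddle centre in world x. They stayed on the paddle, and it did not affect the result.

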